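# Slide carrier from the dock to the slide lamp

### The job

The flat slide carrier lies sunk in the channel of the dock, where it cannot be gripped: push it along the channel until about a third of its length sticks out over the open end, and leave it resting there without letting it fall. Then take it by the overhanging end, lift it out keeping it roughly level, and lay it down gently on the small slide lamp, centred on the lit head and lengthways with it, and let go. Leave the bottle, the carton and the timer where they are.

Things in the scene. Friction and masses are not known exactly. Their poses are not given: they have to be found in the camera images.
- carrier: loose dark plate with a glass slide in its middle, 46 (x) x 140 (y) x 5 mm, 40 to 85 g, same shape at both ends; origin: centre of its underside, y along its length, z up. Starts in the dock channel with 1.5 mm play each side, leading end 5 to 25 mm inside the open end; tips off if more than 70 mm overhangs
- dock: fixed white block 68 (x) x 225 (y) mm; origin: centre of its underside on the table, z up. Channel along y for the carrier, 49 mm wide, floor 50 mm above the table, blue walls 8 mm higher than the floor (3 mm above the carrier). Open at the -y end, with clear space in front; at +y a stop 8 mm thick, 10 mm high. 50 mm or more of free channel behind the carrier: shut fingers fit
- dock_edge (a point): middle of the channel floor's open (-y) edge on the dock, axes as the dock's, 50 mm above the table: the edge over which the carrier is to stick out
- lamp: fixed slide lamp: grey head 40 (x) x 60 (y) mm with a lit white window in its flat top, on a white foot 84 x 96 x 14 mm; origin: centre of its underside on the table, y along the head's length, z up. The carrier laid lengthways (either way round) sticks out 40 mm at each end of the head and 3 mm at each side: room for fingers
- lamp_top (a point): centre of the lamp head's flat top, 50 mm above the table, axes as the lamp's: the middle of the carrier's underside belongs here
- iodine_bottle: brown bottle with white cap, 42 mm across, 88 mm tall, loose bystander; origin at the centre of its underside
- tip_carton: green and white carton, 46 (x) x 85 (y) x 60 mm, loose bystander; origin at the centre of its underside
- timer: white digital timer lying flat, 60 x 64 x 18 mm, loose bystander; origin at the centre of its underside

How it is judged:
By the outcome, as a careful person would: the job done as asked, in the order asked, and still so for the second after the job is handed in, with the robot touching nothing.
It also fails if it takes over 58 s, if anything falls off the work surface, if the arm or the gripper's body presses on something with over 40 N, if the wrist force passes 120 N, or if a joint passes its speed limit or range.

### The arm

A 6-joint arm with a two-finger parallel gripper is mounted at the origin on a cart in front of the work surface, level with it; the furniture and walls round the work are solid. World frame = base frame: x ahead of the robot, y to its left, z up, the work surface at z = 0. Lengths are in m, angles in degrees, forces in N, time in s.
With the tool pointing down it reaches from about 0.275 to 0.975 m from the base axis. Payload 8.4 kg.
Tool frame: the origin (TCP) lies midway between the tips of the shut fingers; the grasp point (between the pads) lies 19 mm behind it (r.hold_point_z is the distance from the TCP to the grasp point, in m); x points along the fingers, z is the direction in which the jaws open and shut, and the axes are right-handed (so a half turn about x gives the same grasp; the last joint's range is limited). The gripper opens to 92 mm and grips with 3 to 60 N. Pads are 20 mm wide; open, the fingers measure 128 mm over their backs; the gripper's body (75 mm by 189 mm) begins 69 mm behind the grasp point.
Start: joints at [-70.955, 20.225, 93.587, -0, 66.188, -0.138], TCP at [0.205, -0.59, 0.184] pointing down, gripper open.
Joint ranges: [-150.9, 150.9], [-52.94, 120.26], [3.33, 152.33], [-74.26, 254.26], [0, 154.13], [-172.89, 172.89]. Speed limits (degrees/s): [127.2, 127.2, 159.86, 180, 180, 180].

### API

Orientations are given as [roll, pitch, yaw] about the fixed x, y, z axes, in that order (R = Rz(yaw) Ry(pitch) Rx(roll)).
In Python, from workcell import get_state, grab_frame, camera_model, job, r gives the robot as it stands.
- The arm moves only by the tool apply_moves, never from a script. Its argument "steps" is a list of rows, each a list of 7 numbers: the turn, a rotation vector about the tool's x, y, z each as a share of pi/2 rad, from -1 to 1, then the shift along the tool's x, y, z each as a share of 0.025 m, from -1 to 1, then the opening, from -1 (shut) to 1 (fully open). In form: [[ax, ay, az, dx, dy, dz, jaw], ...]. A call has 1 to 12 rows; each row shifts and turns the commanded pose from where the row before left it, along the tool's axes as they then stand; what a row does not reach is not made up. A row lasts 1/8 s, in which the tool goes at most 62.5 mm and 10.7 degrees, less where a joint would pass 70% of its speed; a pose out of reach is approached as far as the arm can. A call with a number of a shift or a turn outside -1 to 1 is refused whole. A call with a gripper value outside its range is refused whole. The fingers move at their own pace and stop on an object; "grip_force" is the grip in N (left out, the last holds). Time passes only in rows, so rows that do not move let the fingers close. It gives the time, the measured TCP pose, the force and the opening at its end, in the units of the state.
- get_state(): the state, without advancing time (a new reading comes with each control period).
- grab_frame(name): name is "scene" or "top" or "wrist"; returns the picture (400x640x3 uint8, blue, green, red); there is no depth.
- camera_model(name): a dict with "fx", "fy", "cx", "cy" (pixels), "k1" (the pictures are not rectified: a ray, as slopes to the right and down, at radius r is drawn at 1 + k1 r^2 times it, then the intrinsics apply), "T" (4x4, takes a point from camera to world coordinates). Camera axes: x right, y up, looking along -z (the intrinsics and any distortion apply to the point x, -y, -z); pixel columns grow to the right and rows downward; lengths in m; the calibration is good to about 2 mm. A picture is of the moment at which its call begins: read the wrist's pose just before it. camera_model takes no time and is no camera call; for the wrist camera it gives the pose at the moment of the call.
- job.job_done(): hands the job in, once; it reports no verdict.
The state is a dict: "time": time; "joints": joint angles; "qvel": joint speeds; "joint_efforts": joint torques, N m; "tcp_pos": TCP position; "eef_rot": TCP orientation; "ft_force": force on the tool from outside, world axes, zero at the start; "wrist_torque": the same for the moment, N m; "grip_width": opening from 0.0 (shut) to 1.0 (fully open).
Only numpy, scipy, OpenCV 4.12 (cv2) and the standard library are available. Lean on these libraries where they do the work, as an engineer would, in place of code of your own. Each camera call takes 0.05 s, during which the arm holds its last target. There are 200 camera calls.

## Working session

There is one attempt and no reset: what is moved stays moved. The work goes in short steps, Python scripts to look and compute and a tool call to move; the robot and the scene stay as the last step left them, time stands still between calls to the robot, and variables do not carry over. Pictures are saved under pics/ and viewed, about 8 in all and at most 12, crops included, and the job is handed in when it is done.

Besides the shell and the picture viewer there is one more tool, called after ">>>" by a JSON object that holds its "api" and its "payload". apply_moves: Moves the arm, as the interface text tells. Its arguments: {"type":"object","properties":{"steps":{"type":"array","items":{"type":"array","items":{"type":"number","minimum":-1,"maximum":1}}},"grip_force":{"type":"number"}},"required":["steps"]}

```bash
mkdir -p pics; ls; python3 - <<'E'
from workcell import *
import cv2
print(get_state())
for n in("top","scene"):
    cv2.imwrite(f"pics/{n}0.png",grab_frame(n)); print(n,camera_model(n))
print(r.hold_point_z)
E
```

```text
pics
{'time': 0.0, 'joints': array([-7.09543223e+01,  2.02611528e+01,  9.36281103e+01, -5.21360441e-04,
        6.61893046e+01, -1.35082657e-01]), 'qvel': array([ 0.07912121,  0.02203032, -0.10753704,  0.0125338 , -0.05660955,
        0.06103399]), 'joint_efforts': array([-2.68071053e-03, -5.93854165e+01, -3.34220445e+01,  6.97116600e-02,
        2.34223134e-02, -1.10222641e-04]), 'tcp_pos': array([ 0.20519016, -0.589789  ,  0.18378549]), 'eef_rot': array([-179.78745481,   89.92143089,  109.39351633]), 'ft_force': array([ 0.33394407, -0.41260827, -0.12277226]), 'wrist_torque': array([ 0.04570274, -0.00371242, -0.00276656]), 'grip_width': 0.9977161240379335}
top {'fx': 380.92839842290346, 'fy': 380.92839842290346, 'cx': 321.98705013777465, 'cy': 197.86448380595695, 'k1': -0.05485028390893316, 'T': array([[-0.00303502,  0.99590882, -0.09031285,  0.47273749],
       [-0.99997619, -0.00358224, -0.00589771, -0.07396557],
       [-0.0061971 ,  0.0902928 ,  0.99589598,  0.96274075],
       [ 0.        ,  0.        ,  0.        ,  1.        ]])}
scene {'fx': 490.0716534557981, 'fy': 490.0716534557981, 'cx': 308.51166539995927, 'cy': 186.43835369103795, 'k1': -0.12486722423152082, 'T': array([[-0.88103888,  0.36687544, -0.29861832,  0.14629496],
       [-0.47268156, -0.65807634,  0.58609528,  0.76987639],
       [ 0.01851031,  0.6575241 ,  0.7532061 ,  1.1051771 ],
       [ 0.        ,  0.        ,  0.        ,  1.        ]])}
0.0187
```

View pics/top0.png

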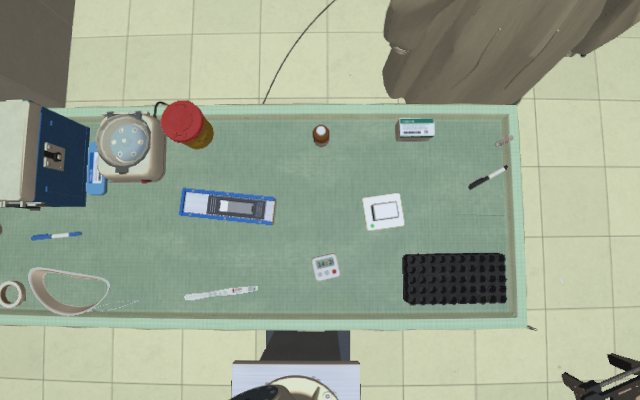

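View pics/scene0.png

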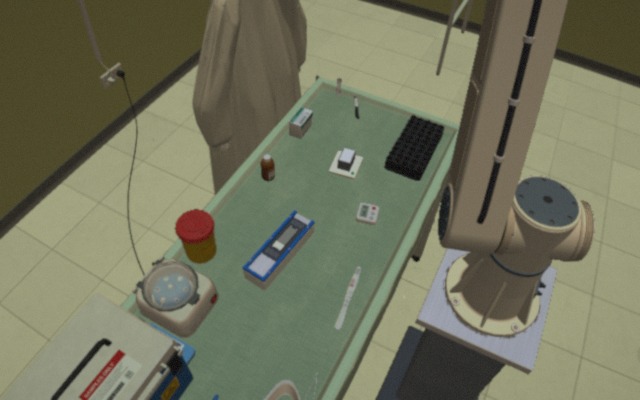

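The top view shows the dock at about (228,206), its open end to the right (-y), with the dark carrier at about x 211–266. The lamp is at (384,211), the bottle at (321,134), the carton at (416,128) and the timer at (326,267).

```bash
cat > h.py <<'E'
import numpy as np, cv2
from workcell import *
def rays(cm,uv):
    uv=np.atleast_2d(np.float64(uv)); d=(uv-[cm['cx'],cm['cy']])/[cm['fx'],cm['fy']]
    u=d.copy()
    for _ in range(20): u=d/(1+cm['k1']*(u**2).sum(1,keepdims=True))
    D=np.c_[u[:,0],-u[:,1],-np.ones(len(u))]@cm['T'][:3,:3].T
    return cm['T'][:3,3],D
def onplane(cm,uv,z):
    o,D=rays(cm,uv); return o+D*((z-o[2])/D[:,2])[:,None]
def proj(cm,P):
    P=np.atleast_2d(np.float64(P)); q=(P-cm['T'][:3,3])@cm['T'][:3,:3]
    s=np.c_[q[:,0],-q[:,1]]/-q[:,2:]; s=s*(1+cm['k1']*(s**2).sum(1,keepdims=True))
    return s*[cm['fx'],cm['fy']]+[cm['cx'],cm['cy']]
def biggest(m,n=1):
    c,_=cv2.findContours(m.astype(np.uint8),cv2.RETR_EXTERNAL,cv2.CHAIN_APPROX_NONE)
    return sorted(c,key=cv2.contourArea)[-n:][::-1]
def rect(cm,c,z):
    P=onplane(cm,c.reshape(-1,2),z)[:,:2]*1000
    (x,y),(w,h),a=cv2.minAreaRect(np.float32(P))
    if w>h: w,h,a=h,w,a-90
    a=(a+90)%180-90
    return np.round([x,y,w,h,a],1)   # length direction = y rotated by a
E
python3 - <<'E'
from h import *
im=cv2.imread('pics/top0.png'); cm=camera_model('top')
hsv=cv2.cvtColor(im,cv2.COLOR_BGR2HSV); H,S,V=cv2.split(hsv)
def box(m,x0,y0,x1,y1):
    o=np.zeros(m.shape,np.uint8); o[y0:y1,x0:x1]=m[y0:y1,x0:x1]; return o
blue=box((H>100)&(H<125)&(S>110),170,180,285,230)
c=biggest(blue)[0]; print('dock blue@58',rect(cm,c,.058),cv2.boundingRect(c))
dark=box((V<110)&(S<90),190,185,285,228)
for c in biggest(dark,2): print('dark@55',rect(cm,c,.055),cv2.boundingRect(c))
lw=box((V>170)&(S<60),355,185,412,238)
c=biggest(lw)[0]; print('lamp foot@14',rect(cm,c,.014),cv2.boundingRect(c))
k=box((V<150)&(S<70),365,195,404,225)
for c in biggest(k,3): print('lamp dark@50',rect(cm,c,.05),cv2.boundingRect(c))
a=cv2.resize(im[180:235,170:285],None,fx=6,fy=6,interpolation=cv2.INTER_CUBIC)
b=cv2.resize(im[185:240,350:420],None,fx=6,fy=6,interpolation=cv2.INTER_CUBIC)
o=np.zeros((340,0,3),np.uint8)
o=np.zeros((670,700,3),np.uint8);o[:330,:690]=a;o[335:665,:420]=b
cv2.imwrite('pics/crop1.png',o[:600])
E
```

```text
dock blue@58 [536.  160.8  65.9 224.4  -6.2] (179, 188, 93, 37)
dark@55 [533.9 138.4  45.6 137.8  -6.1] (207, 195, 59, 25)
dark@55 [549.1  45.2   2.4   7.2 -89.5] (274, 199, 2, 4)
lamp foot@14 [ 523.6 -221.    86.3   97.3    7.9] (362, 193, 43, 38)
lamp dark@50 [ 519.2 -190.4    7.    37.1  -77.8] (371, 205, 6, 16)
lamp dark@50 [ 562.  -179.4    0.     0.     0. ] (368, 195, 1, 1)
lamp dark@50 [ 5.088e+02 -2.423e+02  0.000e+00  2.400e+00 -2.000e-01] (394, 217, 2, 1)
```

View pics/crop1.png

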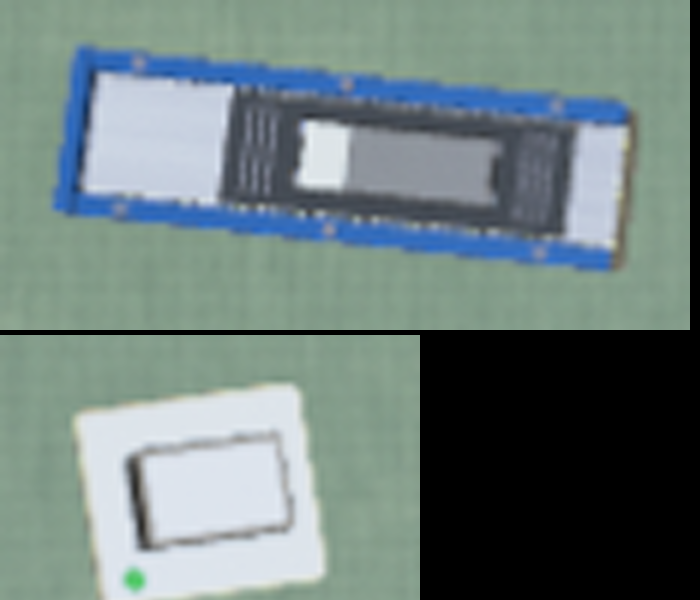

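The crop confirms the stop at the left (+y) end, the carrier with a white strip of floor on each side, and the lamp head lengthways near y. Dock yaw is -6.2° and lamp yaw about +8°. Next: shut the fingers, turn the jaws across the channel, and travel above the free channel.

>>> {"api": "apply_moves", "payload": {"steps": [[-0.1022,0,0,0,0,0,-1],[-0.1022,0,0,0,0,0,-1],[-0.1022,0,0,0,0,0,-1],[-0.1022,0,0,0,0,0,-1],[-0.1022,0,0,0,0,0,-1],[-0.1022,0,0,0,0,0,-1],[-0.1022,0,0,0,0,0,-1],[0,0,0,0,0.95,0.28,-1],[0,0,0,0,0.95,0.28,-1],[0,0,0,0,0.95,0.28,-1],[0,0,0,0,0.95,0.28,-1],[0,0,0,0,0.95,0.28,-1]]}}

```text
time: 1.6
tcp_pos: [0.254, -0.4748, 0.1845]
eef_rot: [-38.8, 90.0, -45.2]
ft_force: [-0.3, 0.0, -0.3]
grip_width: 0.005
```

>>> {"api": "apply_moves", "payload": {"steps": [[0,0,0,0,0.95,0.28,-1],[0,0,0,0,0.95,0.28,-1],[0,0,0,0,0.95,0.28,-1],[0,0,0,0,0.95,0.28,-1],[0,0,0,0,0.95,0.28,-1],[0,0,0,0,0.95,0.28,-1],[0,0,0,0,0.95,0.28,-1],[0,0,0,0,0.95,0.28,-1],[0,0,0,0,0.95,0.28,-1],[0,0,0,0,0.95,0.28,-1]]}}

```text
time: 2.85
tcp_pos: [0.3499, -0.2466, 0.1846]
eef_rot: [-31.4, 90.0, -37.8]
ft_force: [0.8, -0.4, 0.3]
grip_width: 0.005
```

```bash
cat > d.py <<'E'
import sys
from h import *
from scipy.spatial.transform import Rotation as Ro
def rem(t,yaw):
    # remaining move to TCP t (m), tool down with jaw axis along world angle yaw; in tool axes, units of rows
    s=get_state(); R=Ro.from_euler('xyz',s['eef_rot'],degrees=True).as_matrix()
    c,n=np.cos(np.radians(yaw)),np.sin(np.radians(yaw))
    x=np.array([0,0,-1.]);z=np.array([c,n,0]);y=np.cross(z,x)
    w=Ro.from_matrix(R.T@np.c_[x,y,z]).as_rotvec()/(np.pi/2)
    print('t',round(s['time'],2),'tcp',s['tcp_pos'].round(4),'turn',w.round(4),'shift mm(tool)',(R.T@(np.array(t)-s['tcp_pos'])*1000).round(1),'F',s['ft_force'].round(1),'grip',round(s['grip_width'],3))
if __name__=='__main__': rem([float(a) for a in sys.argv[1:4]],float(sys.argv[4]))
E
python3 d.py .544 .2365 .184 -6.2; python3 - <<'E'
from h import *
cm=camera_model('wrist'); im=grab_frame('wrist'); cv2.imwrite('pics/w1.png',im); print(cm)
t=camera_model('top'); print(onplane(t,[[182,121],[190,148],[163,140]],.1))
E
```

```text
t 2.85 tcp [ 0.3499 -0.2466  0.1846] turn [-0.0024  0.0002  0.0001] shift mm(tool) [5.000e-01 5.017e+02 1.389e+02] F [ 0.8 -0.4  0.3] grip 0.005
{'fx': 277.24250977015504, 'fy': 277.24250977015504, 'cx': 315.2619882507208, 'cy': 202.18464341804273, 'k1': -0.03721229722062767, 'T': array([[ 9.93676456e-01,  1.08112092e-01,  3.03129881e-02,
         3.58406770e-01],
       [-1.12278044e-01,  9.54678855e-01,  2.75648190e-01,
        -1.67472164e-01],
       [ 8.61733720e-04, -2.77308599e-01,  9.60780515e-01,
         3.84443510e-01],
       [ 0.00000000e+00,  0.00000000e+00,  0.00000000e+00,
         1.00000000e+00]])}
[[0.73318106 0.25893908 0.1       ]
 [0.66846525 0.23760249 0.1       ]
 [0.68817229 0.30249831 0.1       ]]
```

View pics/w1.png

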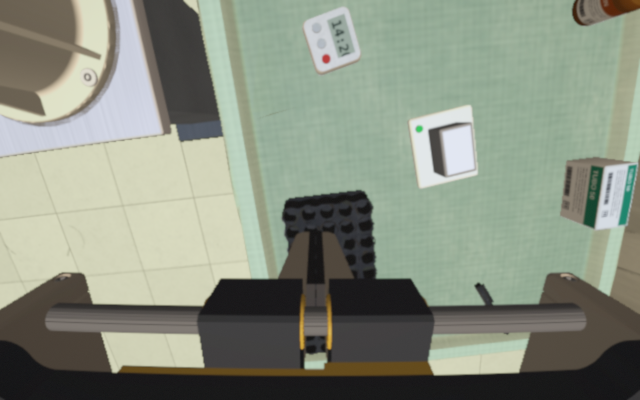

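The wrist view shows the lamp at (445,147) with its bright top at (459,150), the timer at (332,40), the bottle at top right, and the carton at (598,192). I'll measure the lamp from here.

```bash
python3 - <<'E'
from h import *
im=cv2.imread('pics/w1.png'); cm=camera_model('wrist')
hsv=cv2.cvtColor(im,cv2.COLOR_BGR2HSV); H,S,V=cv2.split(hsv)
sub=lambda m:np.pad(m[100:195,400:485],((100,205),(400,155)))
c=biggest(sub((V>190)&(S<70)),1)[0]; print('foot@14',rect(cm,c,.014),cv2.boundingRect(c))
for th in (235,245):
  m=sub((V>th)); 
  for c in biggest(m,2): print(th,'bright',rect(cm,c,.05),cv2.boundingRect(c))
print(im[150,410:485:3].tolist())
E
```

```text
foot@14 [ 525.9 -215.8   83.3   95.4    7.8] (409, 105, 69, 84)
235 bright [ 527.  -216.1   30.6   50.3    7.7] (444, 127, 29, 47)
[[159, 178, 160], [178, 198, 200], [229, 230, 226], [233, 231, 226], [233, 231, 226], [233, 231, 226], [232, 230, 225], [121, 122, 119], [67, 70, 72], [68, 71, 74], [74, 78, 81], [158, 162, 166], [239, 229, 224], [242, 231, 226], [242, 231, 226], [241, 231, 226], [242, 231, 226], [241, 231, 226], [241, 231, 226], [241, 231, 226], [241, 230, 226], [184, 185, 185], [165, 183, 167], [154, 175, 153], [153, 174, 152]]
```

>>> {"api": "apply_moves", "payload": {"steps": [[0,0,0,0,0.95,0.26,-1],[0,0,0,0,0.95,0.26,-1],[0,0,0,0,0.95,0.26,-1],[0,0,0,0,0.95,0.26,-1],[0,0,0,0,0.95,0.26,-1],[0,0,0,0,0.95,0.26,-1],[0,0,0,0,0.95,0.26,-1],[0,0,0,0,0.95,0.26,-1],[0,0,0,0,0.95,0.26,-1],[0,0,0,0,0.95,0.26,-1]]}}

```text
time: 4.15
tcp_pos: [0.4408, -0.0183, 0.1846]
eef_rot: [-11.8, 90.0, -18.3]
ft_force: [0.1, -0.8, -0.1]
grip_width: 0.008
```

>>> {"api": "apply_moves", "payload": {"steps": [[0,0,0,0,0.95,0.26,-1],[0,0,0,0,0.95,0.26,-1],[0,0,0,0,0.95,0.26,-1],[0,0,0,0,0.95,0.26,-1],[0,0,0,0,0.95,0.26,-1],[0,0,0,0,0.95,0.26,-1],[0,0,0,0,0.95,0.26,-1],[0,0,0,0,0.95,0.26,-1],[0,0,0,0,0.95,0.26,-1],[0,0,0,0,0.95,0.26,-1],[0,0,0,0,0,0,-1]]}}

```text
time: 5.52
tcp_pos: [0.5326, 0.2111, 0.1843]
eef_rot: [49.5, 90.0, 43.2]
ft_force: [-0.3, -0.2, 0.2]
grip_width: 0.009
```

```bash
python3 d.py .544 .2365 .184 -6.2; python3 - <<'E'
from h import *
cv2.imwrite('pics/w2.png',grab_frame('wrist'))
E
```

```text
t 5.53 tcp [0.5326 0.2111 0.1843] turn [-0.0016  0.0001 -0.0001] shift mm(tool) [ 0.3 26.5  8.5] F [-0.3 -0.2  0.2] grip 0.009
```

View pics/w2.png

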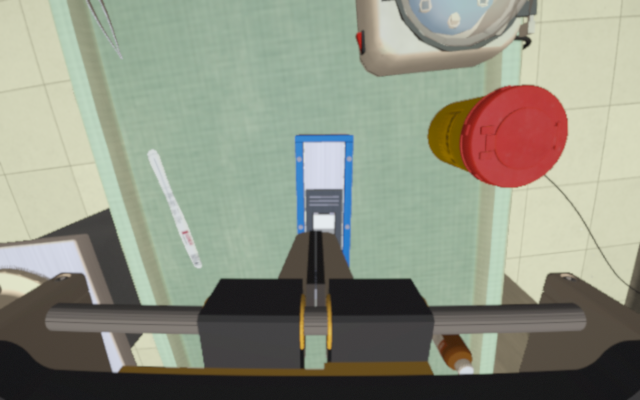

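The view shows the dock's stop end at (325,140), walls at x 298 and 351, and the carrier's rear edge at about (322,190), with the fingers over the channel. The red jar is to the right. The lamp figure from w1 was taken while the arm was still settling, so I'll redo it with the pose at the time of the picture.

```bash
python3 - <<'E'
from h import *
cm=camera_model('wrist'); t=camera_model('top')
im=cv2.imread('pics/w2.png'); H,S,V=cv2.split(cv2.cvtColor(im,cv2.COLOR_BGR2HSV))
def box(m,x0,y0,x1,y1):
    o=np.zeros(m.shape,np.uint8); o[y0:y1,x0:x1]=m[y0:y1,x0:x1]; return o
c=biggest(box((H>100)&(H<125)&(S>110),285,125,365,230))[0]
P=onplane(cm,c.reshape(-1,2),.058)[:,:2]*1000
d=np.radians(-6.2); ax=np.array([-np.sin(d),np.cos(d)]); lat=np.array([np.cos(d),np.sin(d)])
q=(P-[536,160.8])@np.c_[lat,ax]; print('dock frame: lat',q[:,0].min(),q[:,0].max(),'+y end',q[:,1].max())
for k in (20,90):
    s=q[abs(q[:,1]-112.5+k)<8]; print(k,s[:,0].min(),s[:,0].max())
m=box(V<120,308,150,338,230); ys=np.where(m[:,315:330].mean(1)>.5)[0][0]
print('rear row',ys,(onplane(cm,[[322,ys]],.055)[:,:2]*1000-[536,160.8])@np.c_[lat,ax])
o1,D1=rays(cm,[[516,136]]);o2,D2=rays(t,[[182,121]])
A=np.c_[D1[0],-D2[0]];u=np.linalg.lstsq(A,o2-o1,rcond=None)[0];print('jar lid',o1+D1[0]*u[0],o2+D2[0]*u[1])
# lamp, w1 with its pose
c1=dict(cm); c1['T']=np.array([[.993676456,.108112092,.0303129881,.35840677],[-.112278044,.954678855,.27564819,-.167472164],[.00086173,-.2773086,.960780515,.38444351],[0,0,0,1]])
im=cv2.imread('pics/w1.png'); V=im.max(2); S=cv2.split(cv2.cvtColor(im,cv2.COLOR_BGR2HSV))[1]
print('foot',rect(c1,biggest(box((V>190)&(S<70),400,100,485,195))[0],.014),'win',rect(c1,biggest(box(V>235,400,100,485,195))[0],.05))
E
```

```text
dock frame: lat -32.907488576755185 33.62699185769265 +y end 114.19507946442079
20 -32.907488576755185 33.552981730687364
90 -32.302527160667495 33.62699185769265
rear row 190 [[-1.26217457 48.52875569]]
jar lid [0.73231729 0.25643    0.11456114] [0.72933703 0.25402556 0.11273366]
foot [ 525.4 -218.    83.3   95.4    7.8] win [ 526.5 -218.2   30.6   50.4    7.7]
```

>>> {"api": "apply_moves", "payload": {"steps": [[0,0,0,0,0.55,0.17,-1],[0,0,0,0,0.55,0.17,-1],[0,0,0,0.9,0,0,-1],[0,0,0,0.9,0,0,-1],[0,0,0,0.9,0,0,-1],[0,0,0,0.9,0,0,-1],[0,0,0,0.6,0,0,-1],[0,0,0,0.4,0,0,-1],[0,0,0,0.4,0,0,-1],[0,0,0,0.27,0,0,-1],[0,0,0,0,0,0,-1]]}}

```text
time: 6.95
tcp_pos: [0.5434, 0.2357, 0.0524]
eef_rot: [-154.4, 90.0, -160.9]
ft_force: [-0.4, -0.5, -0.3]
grip_width: 0.007
```

```bash
python3 d.py .544 .2375 .0525 -6.2
```

```text
t 6.95 tcp [0.5434 0.2357 0.0524] turn [-0.0026 -0.0003  0.0001] shift mm(tool) [-0.1  1.9  0.4] F [-0.4 -0.5 -0.3] grip 0.007
```

>>> {"api": "apply_moves", "payload": {"steps": [[0,0,0,0,-0.3,0,-1],[0,0,0,0,-0.25,0,-1],[0,0,0,0,-0.25,0,-1],[0,0,0,0,-0.25,0,-1],[0,0,0,0,-0.25,0,-1],[0,0,0,0,-0.25,0,-1],[0,0,0,0,-0.25,0,-1],[0,0,0,0,-0.25,0,-1],[0,0,0,0,-0.25,0,-1],[0,0,0,0,-0.25,0,-1],[0,0,0,0,-0.25,0,-1],[0,0,0,0,0,0,-1]]}}

```text
time: 8.45
tcp_pos: [0.5356, 0.1658, 0.0528]
eef_rot: [-146.4, 90.0, -152.9]
ft_force: [0.3, -0.4, 0.8]
grip_width: 0.004
```

```bash
python3 d.py .5353 .1515 .0525 -6.2;  python3 - <<'E'
from h import *
im=grab_frame('top'); t=camera_model('top')
cv2.imwrite('pics/t2.png',cv2.resize(im[175:240,165:305],None,fx=5,fy=5,interpolation=cv2.INTER_CUBIC))
E
```

```text
t 8.45 tcp [0.5356 0.1658 0.0528] turn [-0.0029 -0.0001  0.    ] shift mm(tool) [  0.3 -14.2   1.3] F [ 0.3 -0.4  0.8] grip 0.004
```

View pics/t2.png

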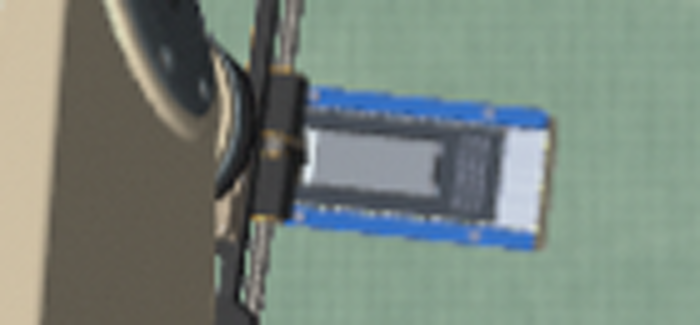

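The top crop shows the leading edge still at crop x≈500 (px 265) and the edge at 553, so the carrier has not moved although the fingers have passed its rear. I'll check from the wrist.

```bash
python3 - <<'E'
from h import *
im=grab_frame('wrist'); cm=camera_model('wrist'); s=get_state()
print(proj(cm,s['tcp_pos']))
cv2.imwrite('pics/w3.png',cv2.resize(im[100:300,220:420],None,fx=3,fy=3,interpolation=cv2.INTER_CUBIC))
E
```

```text
[[315.55954608 229.3202563 ]]
```

View pics/w3.png

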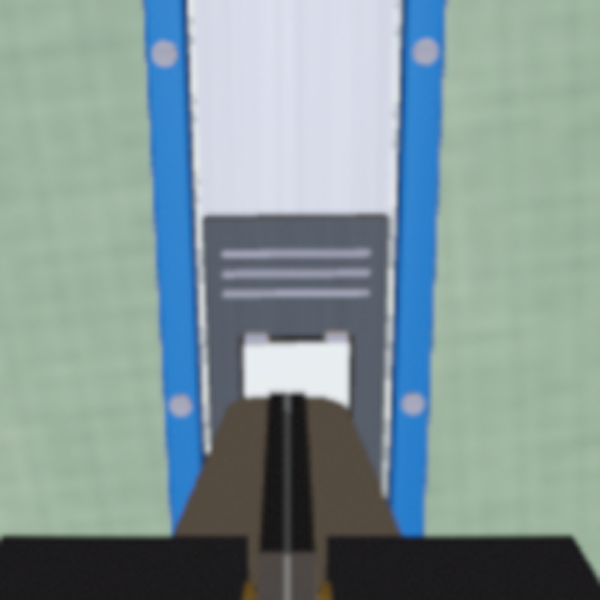

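The fingers are riding above the carrier near its label, with its rear edge at crop row 215 and the channel floor free behind it. The tips really sit higher than the reading. I'll lift, go back, and touch down on the floor gently by force.

>>> {"api": "apply_moves", "payload": {"steps": [[0,0,0,-0.5,0,0,-1],[0,0,0,0,0.9,0,-1],[0,0,0,0,0.9,0,-1],[0,0,0,0,0.9,0.02,-1],[0,0,0,0.4,0.1,0,-1],[0,0,0,0.1,0,0,-1],[0,0,0,0,0,0,-1]]}}

```text
time: 9.43
tcp_pos: [0.5434, 0.235, 0.052]
eef_rot: [-145.2, 89.9, -151.6]
ft_force: [0.2, -0.5, -0.3]
grip_width: 0.008
```

>>> {"api": "apply_moves", "payload": {"steps": [[0,0,0,0.04,0,0,-1],[0,0,0,0,0,0,-1]]}}

```text
time: 9.68
tcp_pos: [0.5441, 0.2353, 0.0518]
eef_rot: [26.7, 90.0, 20.2]
ft_force: [-0.1, -0.4, 0.0]
grip_width: 0.003
```

>>> {"api": "apply_moves", "payload": {"steps": [[0,0,0,0.04,0,0,-1],[0,0,0,0,0,0,-1]]}}

```text
time: 9.93
tcp_pos: [0.544, 0.2356, 0.0508]
eef_rot: [31.3, 90.0, 24.9]
ft_force: [0.7, 0.1, 0.0]
grip_width: 0.005
```

>>> {"api": "apply_moves", "payload": {"steps": [[0,0,0,0.04,0,0,-1],[0,0,0,0,0,0,-1]]}}

```text
time: 10.18
tcp_pos: [0.544, 0.2357, 0.0497]
eef_rot: [-158.4, 90.0, -164.8]
ft_force: [-0.1, 1.3, 0.2]
grip_width: 0.006
```

>>> {"api": "apply_moves", "payload": {"steps": [[0,0,0,0.06,0,0,-1],[0,0,0,0,0,0,-1]]}}

```text
time: 10.42
tcp_pos: [0.5439, 0.2357, 0.0481]
eef_rot: [-149.1, 90.0, -155.6]
ft_force: [1.1, 0.3, 0.9]
grip_width: 0.005
```

>>> {"api": "apply_moves", "payload": {"steps": [[0,0,0,0.04,0,0,-1],[0,0,0,0,0,0,-1]]}}

```text
time: 10.68
tcp_pos: [0.544, 0.2357, 0.0471]
eef_rot: [-157.0, 90.0, -163.4]
ft_force: [-0.4, 0.1, 0.1]
grip_width: 0.003
```

>>> {"api": "apply_moves", "payload": {"steps": [[0,0,0,0.04,0,0,-1],[0,0,0,0,0,0,-1]]}}

```text
time: 10.92
tcp_pos: [0.544, 0.2357, 0.0462]
eef_rot: [-139.9, 90.0, -146.3]
ft_force: [0.7, -0.1, -1.1]
grip_width: 0.003
```

>>> {"api": "apply_moves", "payload": {"steps": [[0,0,0,0.03,0,0,-1],[0,0,0,0,0,0,-1]]}}

```text
time: 11.18
tcp_pos: [0.544, 0.2357, 0.0454]
eef_rot: [-147.3, 90.0, -153.7]
ft_force: [-0.4, 0.6, 0.6]
grip_width: 0.006
```

>>> {"api": "apply_moves", "payload": {"steps": [[0,0,0,0.03,0,0,-1],[0,0,0,0,0,0,-1]]}}

```text
time: 11.42
tcp_pos: [0.544, 0.2357, 0.0447]
eef_rot: [-177.6, 90.0, 176.0]
ft_force: [0.6, -0.7, -1.0]
grip_width: 0.002
```

>>> {"api": "apply_moves", "payload": {"steps": [[0,0,0,0.03,0,0,-1],[0,0,0,0,0,0,-1]]}}

```text
time: 11.68
tcp_pos: [0.544, 0.2357, 0.0439]
eef_rot: [-145.3, 90.0, -151.8]
ft_force: [0.6, -0.1, -0.5]
grip_width: 0.008
```

>>> {"api": "apply_moves", "payload": {"steps": [[0,0,0,0.03,0,0,-1],[0,0,0,0,0,0,-1]]}}

```text
time: 11.92
tcp_pos: [0.544, 0.2357, 0.0432]
eef_rot: [-150.7, 90.0, -157.1]
ft_force: [0.1, 0.2, -0.0]
grip_width: 0.005
```

>>> {"api": "apply_moves", "payload": {"steps": [[0,0,0,0.03,0,0,-1],[0,0,0,0,0,0,-1]]}}

```text
time: 12.18
tcp_pos: [0.544, 0.2357, 0.0424]
eef_rot: [-158.5, 90.0, -165.0]
ft_force: [0.3, 0.5, 0.4]
grip_width: 0.007
```

```bash
python3 - <<'E'
from h import *
s=get_state(); cm=camera_model('wrist'); im=grab_frame('wrist')
print(s['ft_force'],s['joint_efforts'].round(2),proj(cm,s['tcp_pos']), proj(cm,[s['tcp_pos'][0],s['tcp_pos'][1],.06]))
cv2.imwrite('pics/w4.png',cv2.resize(im[130:280,240:400],None,fx=4,fy=4,interpolation=cv2.INTER_CUBIC))
E
```

```text
[0.2594071  0.45545373 0.4093596 ] [-0.000e+00 -6.020e+01 -2.618e+01  6.000e-02 -4.000e-02  0.000e+00] [[315.5282342  229.34346992]] [[315.56141983 238.51823989]]
```

View pics/w4.png

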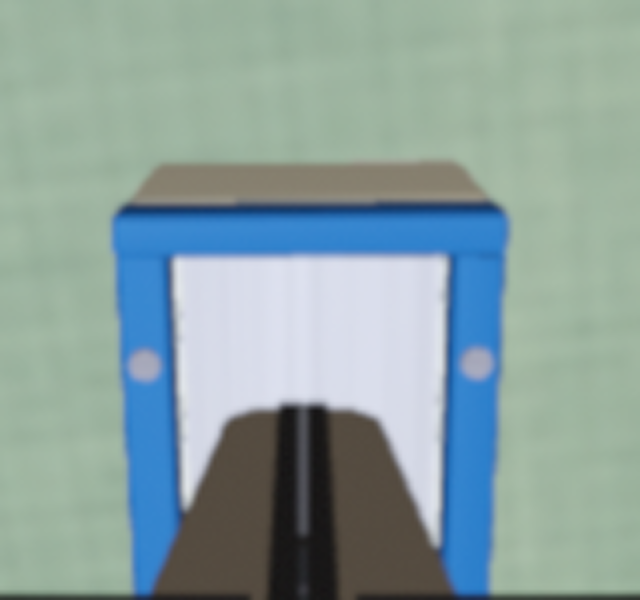

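The view shows the shut fingers centred in the free channel (tip at crop (303,405), walls at x 175 and 445), close above the floor. I'll keep feeling downwards.

>>> {"api": "apply_moves", "payload": {"steps": [[0,0,0,0.03,0,0,-1],[0,0,0,0,0,0,-1]]}}

```text
time: 12.48
tcp_pos: [0.544, 0.2357, 0.0417]
eef_rot: [-146.0, 90.0, -152.4]
ft_force: [0.3, -0.0, -0.0]
grip_width: 0.007
```

>>> {"api": "apply_moves", "payload": {"steps": [[0,0,0,0.03,0,0,-1],[0,0,0,0,0,0,-1]]}}

```text
time: 12.72
tcp_pos: [0.544, 0.2357, 0.0409]
eef_rot: [-159.6, 90.0, -166.0]
ft_force: [0.3, 0.1, 0.3]
grip_width: 0.005
```

>>> {"api": "apply_moves", "payload": {"steps": [[0,0,0,0.03,0,0,-1],[0,0,0,0,0,0,-1]]}}

```text
time: 12.98
tcp_pos: [0.544, 0.2357, 0.0402]
eef_rot: [-177.7, 90.0, 175.9]
ft_force: [-0.4, -0.1, 1.5]
grip_width: 0.003
```

>>> {"api": "apply_moves", "payload": {"steps": [[0,0,0,0.03,0,0,-1],[0,0,0,0,0,0,-1]]}}

```text
time: 13.22
tcp_pos: [0.544, 0.2357, 0.0394]
eef_rot: [-159.4, 90.0, -165.8]
ft_force: [0.8, 0.6, -0.2]
grip_width: -0.001
```

>>> {"api": "apply_moves", "payload": {"steps": [[0,0,0,0.05,0,0,-1],[0,0,0,0,0,0,-1]]}}

```text
time: 13.48
tcp_pos: [0.544, 0.2357, 0.0381]
eef_rot: [-144.2, 90.0, -150.6]
ft_force: [-0.1, -0.4, -0.2]
grip_width: 0.006
```

>>> {"api": "apply_moves", "payload": {"steps": [[0,0,0,0.05,0,0,-1],[0,0,0,0,0,0,-1]]}}

```text
time: 13.72
tcp_pos: [0.544, 0.2357, 0.0369]
eef_rot: [-140.4, 90.0, -146.8]
ft_force: [-1.5, 0.8, -1.1]
grip_width: 0.004
```

```bash
python3 - <<'E'
from h import *
s=get_state(); cm=camera_model('scene'); im=grab_frame('scene')
print(s['tcp_pos'],s['ft_force'],'tcp px',proj(cm,s['tcp_pos']), 'floor below tcp',proj(cm,[*s['tcp_pos'][:2],.05]))
u,v=proj(cm,s['tcp_pos'])[0].astype(int); u0,v0=u-60,v-60
print(u0,v0)
cv2.imwrite('pics/s2.png',cv2.resize(im[v0:v0+100,u0:u0+120],None,fx=6,fy=6,interpolation=cv2.INTER_CUBIC))
E
```

```text
[0.54398245 0.23569104 0.03689807] [-1.48912976  0.79821322 -1.12399297] tcp px [[262.09322133 267.31175489]] floor below tcp [[261.80599772 264.55328789]]
202 207
```

View pics/s2.png

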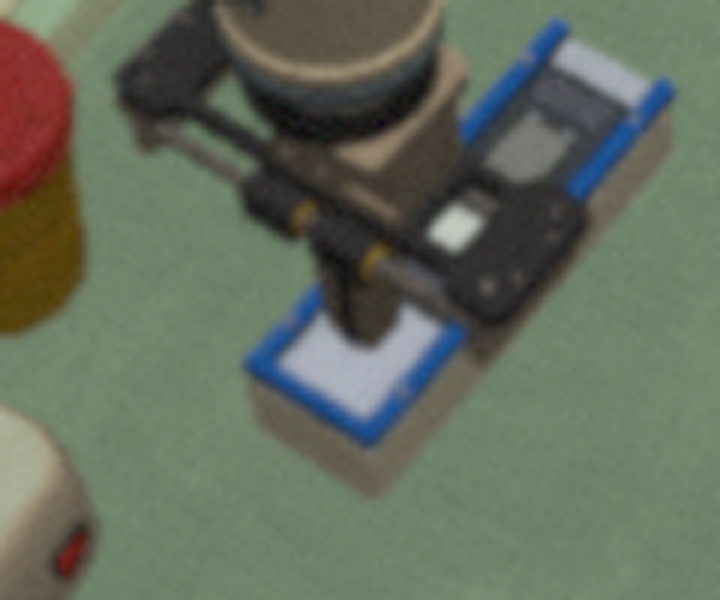

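The scene crop shows the shut fingers inside the channel over bare floor, tip at about crop (365,345). The carrier is still in place at upper right. There is no contact yet, so I'll continue down in small steps.

>>> {"api": "apply_moves", "payload": {"steps": [[0,0,0,0.05,0,0,-1],[0,0,0,0,0,0,-1]]}}

```text
time: 14.02
tcp_pos: [0.5439, 0.2357, 0.0356]
eef_rot: [-146.7, 90.0, -153.2]
ft_force: [0.4, 0.5, 0.2]
grip_width: 0.003
```

>>> {"api": "apply_moves", "payload": {"steps": [[0,0,0,0.05,0,0,-1],[0,0,0,0,0,0,-1]]}}

```text
time: 14.28
tcp_pos: [0.5439, 0.2357, 0.0344]
eef_rot: [-148.7, 90.0, -155.1]
ft_force: [0.6, -0.6, 0.3]
grip_width: 0.003
```

>>> {"api": "apply_moves", "payload": {"steps": [[0,0,0,0.05,0,0,-1],[0,0,0,0,0,0,-1]]}}

```text
time: 14.52
tcp_pos: [0.5439, 0.2357, 0.0331]
eef_rot: [-160.0, 90.0, -166.5]
ft_force: [-0.2, 0.7, 0.4]
grip_width: 0.005
```

>>> {"api": "apply_moves", "payload": {"steps": [[0,0,0,0.05,0,0,-1],[0,0,0,0,0,0,-1]]}}

```text
time: 14.78
tcp_pos: [0.5439, 0.2357, 0.0318]
eef_rot: [-151.9, 90.0, -158.3]
ft_force: [-0.1, 0.1, -0.2]
grip_width: 0.004
```

>>> {"api": "apply_moves", "payload": {"steps": [[0,0,0,0.04,0,0,-1],[0,0,0,0,0,0,-1]]}}

```text
time: 15.02
tcp_pos: [0.544, 0.2357, 0.0309]
eef_rot: [-149.9, 90.0, -156.3]
ft_force: [-0.1, -0.1, -0.1]
grip_width: 0.005
```

>>> {"api": "apply_moves", "payload": {"steps": [[0,0,0,0.04,0,0,-1],[0,0,0,0,0,0,-1]]}}

```text
time: 15.28
tcp_pos: [0.544, 0.2357, 0.0299]
eef_rot: [-166.2, 90.0, -172.6]
ft_force: [0.4, -0.1, -0.2]
grip_width: 0.007
```

>>> {"api": "apply_moves", "payload": {"steps": [[0,0,0,0.04,0,0,-1],[0,0,0,0,0,0,-1]]}}

```text
time: 15.52
tcp_pos: [0.5439, 0.2357, 0.0289]
eef_rot: [-153.4, 90.0, -159.9]
ft_force: [0.0, -0.6, 0.1]
grip_width: 0.004
```

```bash
python3 - <<'E'
from h import *
s=get_state(); cm=camera_model('wrist'); im=grab_frame('wrist')
print(s['tcp_pos'],s['ft_force'],s['joint_efforts'].round(2))
# measure inner floor strip and outer blue width by row
H,S,V=cv2.split(cv2.cvtColor(im,cv2.COLOR_BGR2HSV)); b=((H>100)&(H<125)&(S>110))
for v in range(150,235,6):
    x=np.where(b[v,240:400])[0]+240
    if len(x)>3:
        g=np.where(np.diff(x)>5)[0]; print(v,x[0],x[-1],[(x[i]+1,x[i+1]-1) for i in g])
cv2.imwrite('pics/w5.png',im)
E
```

```text
[0.54391758 0.23569152 0.02887978] [ 0.02326575 -0.64908582  0.11357122] [ 0.000e+00 -6.071e+01 -2.543e+01  5.000e-02 -4.000e-02  0.000e+00]
186 267 367 []
192 264 370 []
198 265 369 []
204 266 368 [(np.int64(280), np.int64(354))]
210 266 368 [(np.int64(280), np.int64(354))]
216 266 368 [(np.int64(281), np.int64(354))]
222 267 367 [(np.int64(281), np.int64(353))]
228 267 367 [(np.int64(269), np.int64(277)), (np.int64(281), np.int64(353)), (np.int64(358), np.int64(366))]
234 268 367 [(np.int64(281), np.int64(353))]
```

>>> {"api": "apply_moves", "payload": {"steps": [[0,0,0,0.05,0,0,-1],[0,0,0,0.05,0,0,-1],[0,0,0,0,0,0,-1]]}}

```text
time: 15.95
tcp_pos: [0.5439, 0.2357, 0.0263]
eef_rot: [-145.8, 90.0, -152.2]
ft_force: [0.5, -0.2, 0.1]
grip_width: 0.005
```

>>> {"api": "apply_moves", "payload": {"steps": [[0,0,0,0.05,0,0,-1],[0,0,0,0,0,0,-1]]}}

```text
time: 16.2
tcp_pos: [0.5439, 0.2357, 0.0251]
eef_rot: [-158.6, 90.0, -165.0]
ft_force: [-0.4, 1.2, 0.3]
grip_width: 0.004
```

>>> {"api": "apply_moves", "payload": {"steps": [[0,0,0,0.05,0,0,-1],[0,0,0,0,0,0,-1]]}}

```text
time: 16.45
tcp_pos: [0.5439, 0.2357, 0.0239]
eef_rot: [-155.7, 90.0, -162.1]
ft_force: [-1.1, 0.2, -0.3]
grip_width: 0.006
```

```bash
python3 - <<'E'
from h import *
im=grab_frame('wrist'); s=get_state();print(s['tcp_pos'],s['ft_force'])
cv2.imwrite('pics/w6.png',cv2.resize(im[150:270,235:395],None,fx=5,fy=5,interpolation=cv2.INTER_CUBIC))
E
```

```text
[0.54400725 0.23568996 0.02394412] [ 0.4124531   0.96454047 -0.16779724]
```

View pics/w6.png

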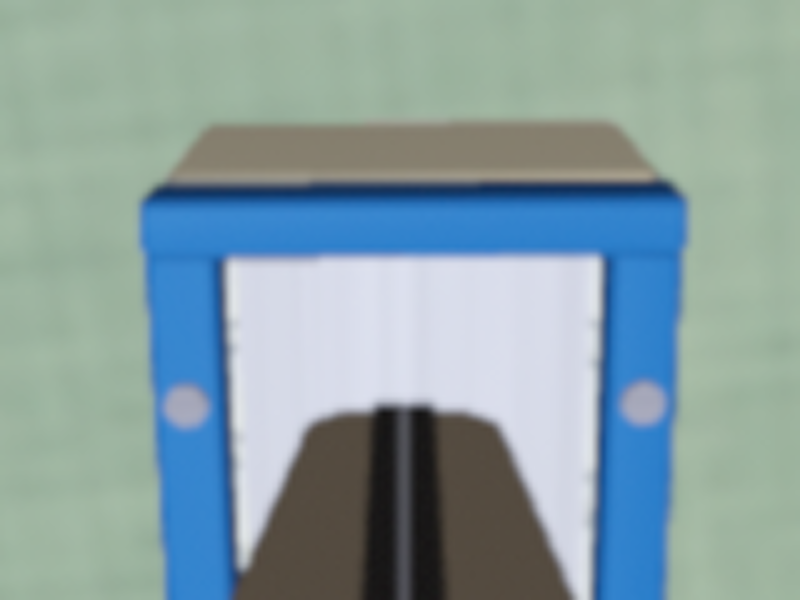

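The fingers are still centred in the channel and still hovering (tip at crop (405,405)). The visible tip lies about 30 mm short of the stated TCP, so I expect the floor near a TCP z of 0.02.

>>> {"api": "apply_moves", "payload": {"steps": [[0,0,0,0.05,0,0,-1],[0,0,0,0,0,0,-1]]}}

```text
time: 16.75
tcp_pos: [0.5439, 0.2357, 0.0226]
eef_rot: [-151.7, 90.0, -158.1]
ft_force: [0.7, -0.3, -0.3]
grip_width: 0.005
```

>>> {"api": "apply_moves", "payload": {"steps": [[0,0,0,0.05,0,0,-1],[0,0,0,0,0,0,-1]]}}

```text
time: 17.0
tcp_pos: [0.544, 0.2357, 0.0214]
eef_rot: [-150.3, 90.0, -156.7]
ft_force: [0.1, 0.7, -0.4]
grip_width: 0.006
```

>>> {"api": "apply_moves", "payload": {"steps": [[0,0,0,0.05,0,0,-1],[0,0,0,0,0,0,-1]]}}

```text
time: 17.25
tcp_pos: [0.5441, 0.2358, 0.0203]
eef_rot: [38.7, 90.0, 32.2]
ft_force: [-1.0, -0.5, 1.8]
grip_width: 0.002
```

>>> {"api": "apply_moves", "payload": {"steps": [[0,0,0,0.05,0,0,-1],[0,0,0,0,0,0,-1]]}}

```text
time: 17.5
tcp_pos: [0.5441, 0.2358, 0.0203]
eef_rot: [36.0, 90.0, 29.5]
ft_force: [-5.0, -2.5, 14.7]
grip_width: 0.01
```

The floor is felt at a reported TCP z of 0.0203, so the true tip is about 30 mm above the reported TCP; I'll work from the tip. Now raise 3 mm and push.

>>> {"api": "apply_moves", "payload": {"steps": [[0,0,0,-0.13,0,0,-1],[0,0,0,0,-0.3,0,-1],[0,0,0,0,-0.25,0,-1],[0,0,0,0,-0.25,0,-1],[0,0,0,0,-0.25,0,-1],[0,0,0,0,-0.25,0,-1],[0,0,0,0,-0.25,0,-1],[0,0,0,0,0,0,-1]]}}

```text
time: 18.5
tcp_pos: [0.5396, 0.1967, 0.0222]
eef_rot: [-149.7, 90.0, -156.2]
ft_force: [0.2, -0.5, 0.6]
grip_width: 0.003
```

```bash
cat > lead.py <<'E'
from h import *
t=camera_model('top'); im=grab_frame('top'); cv2.imwrite('pics/lead.png',im)
d=np.radians(-6.2); ax=np.array([-np.sin(d),np.cos(d)]); lat=np.array([np.cos(d),np.sin(d)])
ys=np.arange(-180,-20,.5); g=cv2.cvtColor(im,cv2.COLOR_BGR2GRAY).astype(np.float32)
prof=[]
for l in (-12,-6,0,6,12):
    P=np.array([536,160.8])/1000+(np.outer(ys,ax)+l*lat)/1000
    uv=proj(t,np.c_[P,np.full(len(P),.055)]).astype(np.float32)
    prof.append(cv2.remap(g,uv[:,0],uv[:,1],cv2.INTER_LINEAR).ravel())
p=np.mean(prof,0)
dk=ys[p<105]; print('leading dark y(dock)',dk.min() if len(dk) else None,'overhang',-112-dk.min() if len(dk) else None)
print(p[::10].round().tolist())
E
python3 lead.py; python3 d.py .5353 .1522 .0223 -6.2
```

```text
leading dark y(dock) -116.0 overhang 4.0
[155.0, 152.0, 155.0, 154.0, 155.0, 154.0, 156.0, 155.0, 155.0, 155.0, 154.0, 153.0, 150.0, 86.0, 85.0, 100.0, 101.0, 95.0, 79.0, 110.0, 145.0, 146.0, 145.0, 145.0, 145.0, 146.0, 145.0, 143.0, 143.0, 144.0, 144.0, 198.0]
t 18.55 tcp [0.5397 0.197  0.0223] turn [-0.0028  0.     -0.    ] shift mm(tool) [ -0.  -45.    0.6] F [ 0.  -0.6 -0.7] grip 0.004
```

>>> {"api": "apply_moves", "payload": {"steps": [[0,0,0,0,-0.24,0,-1],[0,0,0,0,-0.24,0,-1],[0,0,0,0,-0.24,0,-1],[0,0,0,0,-0.24,0,-1],[0,0,0,0,-0.24,0,-1],[0,0,0,0,-0.2,0,-1],[0,0,0,0,-0.12,0,-1],[0,0,0,0,0,0,-1]]}}

```text
time: 19.55
tcp_pos: [0.5353, 0.1592, 0.0222]
eef_rot: [-141.5, 90.0, -147.9]
ft_force: [-1.1, -0.8, 0.8]
grip_width: 0.007
```

```bash
python3 lead.py; python3 d.py .5353 .1522 .0223 -6.2
```

```text
leading dark y(dock) -152.0 overhang 40.0
[154.0, 153.0, 155.0, 154.0, 155.0, 143.0, 80.0, 103.0, 102.0, 103.0, 78.0, 85.0, 138.0, 145.0, 145.0, 145.0, 146.0, 146.0, 144.0, 145.0, 145.0, 146.0, 147.0, 158.0, 215.0, 217.0, 220.0, 158.0, 81.0, 90.0, 99.0, 97.0]
t 19.6 tcp [0.5354 0.1594 0.0222] turn [-0.0027 -0.0001  0.    ] shift mm(tool) [-0.1 -7.1  0.7] F [-0.2 -0.  -0.1] grip 0.003
```

>>> {"api": "apply_moves", "payload": {"steps": [[0,0,0,0,-0.13,0,-1],[0,0,0,0,-0.13,0,-1],[0,0,0,0,0,0,-1],[0,0,0,0,0.3,0,-1],[0,0,0,-0.5,0,0,-1],[0,0,0,-0.9,0,0,-1],[0,0,0,-0.9,0,0,0],[0,0,0,-0.9,0,0,0.6],[0,0,0,0,0,0,0.6]]}}

```text
time: 20.72
tcp_pos: [0.537, 0.161, 0.1044]
eef_rot: [22.6, 89.8, 16.2]
ft_force: [0.0, -0.6, -0.9]
grip_width: 0.309
```

```bash
python3 lead.py; python3 d.py .5216 .0256 .1 -6.2
```

```text
leading dark y(dock) -158.5 overhang 46.5
[154.0, 152.0, 154.0, 153.0, 125.0, 79.0, 104.0, 102.0, 99.0, 77.0, 96.0, 143.0, 146.0, 145.0, 144.0, 145.0, 145.0, 146.0, 144.0, 144.0, 145.0, 146.0, 182.0, 217.0, 216.0, 216.0, 129.0, 78.0, 101.0, 105.0, 107.0, 82.0]
t 20.77 tcp [0.5361 0.1607 0.1031] turn [-0.0024  0.0012 -0.0005] shift mm(tool) [   3.  -135.9    0.6] F [-0.5  0.4 -0.2] grip 0.354
```

Overhang is about 46.5 mm, a third of the length. Next: move over the overhanging end with the jaws open.

>>> {"api": "apply_moves", "payload": {"steps": [[0,0,0,0,-0.9,0,0.8],[0,0,0,0,-0.9,0,0.8],[0,0,0,0,-0.9,0,0.8],[0,0,0,0,-0.9,0,0.8],[0,0,0,0,-0.9,0,0.8],[0,0,0,0,-0.9,0,0.8],[0,0,0,0,0,0,0.8],[0,0,0,0,0,0,0.8]]}}

```text
time: 21.78
tcp_pos: [0.5201, 0.0267, 0.1017]
eef_rot: [172.0, 90.0, 165.6]
ft_force: [-0.7, -1.0, 0.1]
grip_width: 0.901
```

```bash
python3 d.py .5216 .0256 .0105 -6.2; python3 - <<'E'
from h import *
s=get_state(); cm=camera_model('wrist'); im=grab_frame('wrist')
H,S,V=cv2.split(cv2.cvtColor(im,cv2.COLOR_BGR2HSV)); b=((H>100)&(H<125)&(S>110))
c,sn=np.cos(np.radians(-6.2)),np.sin(np.radians(-6.2)); L=np.array([c,sn]);A=np.array([-sn,c])
for v in range(150,300,10):
    x=np.where(b[v,200:430])[0]+200
    if len(x)>3:
        P=onplane(cm,[[x[0],v],[x[-1]+1,v]],.058)[:,:2]*1000-s['tcp_pos'][:2]*1000
        print(v,x[0],x[-1],'lat rel tcp',(P@L).round(1),'mid',(P@L).mean().round(2),'along',(P@A).mean().round(1))
cv2.imwrite('pics/w7.png',im)
E
```

```text
t 21.77 tcp [0.5201 0.0267 0.1017] turn [-0.0028 -0.0005 -0.0001] shift mm(tool) [91.2 -0.9  1.6] F [-0.7 -1.   0.1] grip 0.901
150 281 356 lat rel tcp [-29.7  36.3] mid 3.28 along 56.4
160 281 356 lat rel tcp [-30.1  36.6] mid 3.27 along 47.7
170 281 356 lat rel tcp [-30.4  36.9] mid 3.26 along 38.9
180 282 355 lat rel tcp [-29.9  36.4] mid 3.25 along 29.9
```

View pics/w7.png

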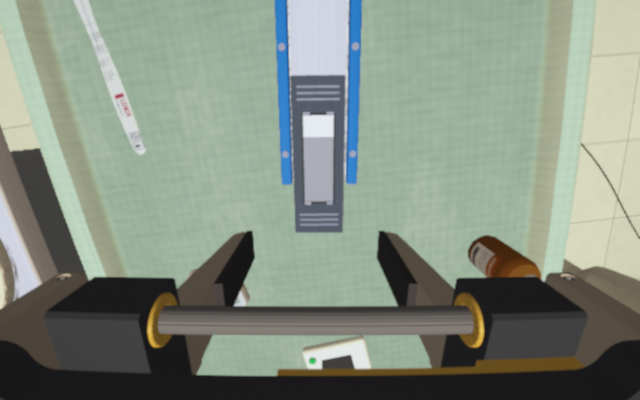

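The wrist view shows the carrier sticking out over the edge with its end at (319,232), between the open fingertips at (254,235) and (378,235). The jaws need about 2.8 mm to the right. Then descend until the plate is level with the pads and close.

>>> {"api": "apply_moves", "payload": {"steps": [[0,0,0,0,0,0.11,0.8],[0,0,0,0.9,0,0,0.8],[0,0,0,0.9,0,0,0.8],[0,0,0,0.9,0,0,0.8],[0,0,0,0.7,0,0,0.8],[0,0,0,0.5,0,0,0.8],[0,0,0,0,0,0,0.8]], "grip_force": 30}}

```text
time: 22.7
tcp_pos: [0.5227, 0.0261, 0.004]
eef_rot: [-172.1, 89.9, -178.5]
ft_force: [-0.0, 0.3, 0.2]
grip_width: 0.898
```

```bash
python3 d.py .5216 .0256 .0035 -6.2; python3 lead.py;  python3 - <<'E'
from h import *
im=grab_frame('wrist'); cv2.imwrite('pics/w8.png',im); g=im[:,:,:].max(2)
for v in (190,200,210,215,220,225,230): print(v,g[v,225:420:4].tolist())
E
```

```text
t 22.7 tcp [0.5227 0.0261 0.004 ] turn [-0.0025 -0.0009  0.0001] shift mm(tool) [ 0.5 -0.6 -1. ] F [-0.   0.3  0.2] grip 0.898
leading dark y(dock) -170.5 overhang 58.5
[114.0, 155.0, 98.0, 126.0, 173.0, 173.0, 173.0, 173.0, 173.0, 171.0, 201.0, 215.0, 216.0, 216.0, 217.0, 217.0, 217.0, 218.0, 218.0, 218.0, 219.0, 219.0, 220.0, 220.0, 220.0, 220.0, 221.0, 221.0, 221.0, 222.0, 222.0, 222.0]
190 [182, 184, 184, 188, 192, 190, 189, 177, 213, 213, 214, 182, 163, 111, 112, 112, 80, 191, 191, 191, 191, 191, 191, 191, 191, 192, 191, 191, 174, 99, 112, 112, 112, 213, 187, 213, 212, 211, 169, 184, 185, 188, 188, 186, 190, 191, 190, 190, 192]
200 [191, 192, 191, 188, 191, 190, 187, 185, 213, 214, 214, 195, 134, 111, 112, 112, 81, 191, 191, 191, 191, 191, 190, 190, 190, 189, 190, 189, 173, 106, 112, 112, 113, 216, 195, 213, 212, 210, 180, 184, 184, 185, 186, 186, 189, 188, 186, 188, 189]
210 [190, 189, 192, 190, 189, 191, 188, 188, 211, 214, 213, 203, 135, 111, 112, 112, 89, 187, 189, 190, 189, 190, 189, 189, 189, 189, 188, 188, 167, 106, 112, 112, 114, 188, 201, 213, 212, 209, 181, 183, 185, 1
[... 336 characters left out ...]
, 192, 192, 189, 192, 110, 112, 113, 98, 182, 189, 188, 188, 188, 188, 188, 188, 188, 188, 187, 165, 107, 111, 111, 116, 189, 183, 188, 187, 180, 191, 190, 190, 190, 190, 187, 189, 188, 186, 187, 189]
225 [191, 190, 191, 192, 188, 189, 189, 187, 187, 189, 188, 187, 190, 110, 113, 113, 101, 179, 188, 187, 188, 188, 188, 188, 187, 186, 185, 185, 164, 107, 112, 112, 116, 187, 187, 188, 187, 184, 186, 183, 182, 184, 186, 185, 187, 189, 188, 189, 192]
230 [191, 191, 190, 191, 184, 183, 156, 182, 187, 188, 189, 188, 191, 110, 113, 113, 103, 177, 187, 187, 186, 186, 186, 186, 185, 185, 185, 185, 161, 108, 112, 113, 114, 188, 189, 192, 191, 188, 187, 156, 181, 185, 190, 187, 188, 189, 185, 186, 186]
```

Centred within 1 mm (carrier columns 276–356). Close the jaws, then lift a little.

>>> {"api": "apply_moves", "payload": {"steps": [[0,0,0,0,0,0,0.2],[0,0,0,0,0,0,-0.2],[0,0,0,0,0,0,-0.6],[0,0,0,0,0,0,-1],[0,0,0,0,0,0,-1],[0,0,0,0,0,0,-1],[0,0,0,0,0,0,-1],[0,0,0,0,0,0,-1]], "grip_force": 30}}

```text
time: 23.8
tcp_pos: [0.5232, 0.026, 0.0048]
eef_rot: [-5.3, 90.0, -11.8]
ft_force: [-0.2, -1.1, 1.3]
grip_width: 0.494
```

```bash
python3 d.py .5216 .0256 .0035 -6.2
```

```text
t 23.8 tcp [0.5232 0.026  0.0048] turn [-0.0026  0.0001  0.    ] shift mm(tool) [ 1.3 -0.6 -1.5] F [-0.2 -1.1  1.3] grip 0.494
```

Opening 0.494 (45.5 mm): it holds the plate's width. Lift level.

>>> {"api": "apply_moves", "payload": {"steps": [[0,0,0,-0.2,0,0,-1],[0,0,0,-0.3,0,0,-1],[0,0,0,-0.4,0,0,-1],[0,0,0,-0.5,0,0,-1],[0,0,0,-0.6,0,0,-1],[0,0,0,-0.6,0,0,-1],[0,0,0,-0.5,0,0,-1],[0,0,0,-0.2,0,0,-1],[0,0,0,0,0,0,-1],[0,0,0,0,0,0,-1]]}}

```text
time: 25.05
tcp_pos: [0.5227, 0.026, 0.0868]
eef_rot: [-171.5, 89.9, -178.0]
ft_force: [0.1, -0.1, -0.6]
grip_width: 0.494
```

```bash
python3 d.py .5216 .0256 .0035 -6.2; python3 - <<'E'
from h import *
im=grab_frame('wrist'); cm=camera_model('wrist'); s=get_state(); cv2.imwrite('pics/w9.png',im)
cv2.imwrite('pics/top9.png',grab_frame('top'))
V=im.max(2); m=np.zeros(V.shape,np.uint8)
m[0:235,230:400]=(V[0:235,230:400]<140)
c=biggest(m)[0]; print(cv2.boundingRect(c))
c=c.reshape(-1,2); 
for lo in (40,80,120,160,200):
    q=c[abs(c[:,1]-lo)<2]
    if len(q): print(lo,q[:,0].min(),q[:,0].max())
E
```

```text
t 25.05 tcp [0.5227 0.026  0.0868] turn [-0.0026 -0.0006  0.0001] shift mm(tool) [83.3 -0.5 -1. ] F [ 0.1 -0.1 -0.6] grip 0.494
(263, 42, 106, 193)
80 269 358
120 271 357
160 273 356
200 275 355
```

View pics/w9.png

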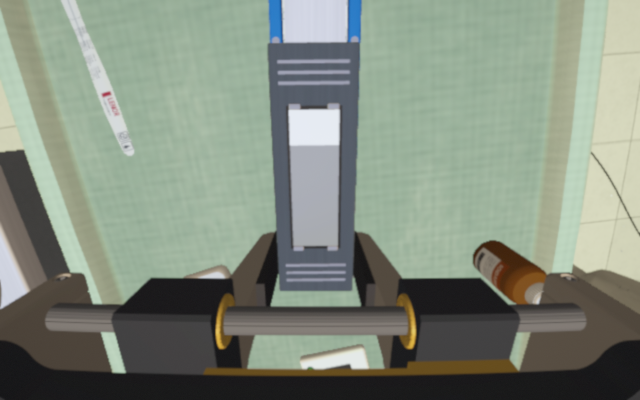

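The carrier is held straight and level-looking in the jaws, its rear end at (315,42). The dock is empty and the lamp is below at (335,360). Check the pitch numerically, then carry it.

```bash
python3 - <<'E'
from h import *
im=cv2.imread('pics/w9.png'); cm=camera_model('wrist'); s=get_state()
V=im.max(2).astype(int); R=cm['T'][:3,:3]
for v in (50,80,100,130,160,190,205):
    def edge(x0,step):
        prof=[V[v,x] for x in range(x0,x0+step*30,step)]
        i=next(i for i,p in enumerate(prof) if p>140); a,b=prof[i-1],prof[i]; return x0+step*(i-1+(140-a)/(b-a))
    l,r_=edge(282,-1),edge(346,1)
    sl=rays(cm,[[l,v],[r_,v]])[1]; W=np.linalg.norm(sl[0]-sl[1]); P=cm['T'][:3,3]+sl.mean(0)*.046/W
    print(v,round(l,1),round(r_,1),'rel tcp',((P-s['tcp_pos'])*1000).round(1))
print('rear end pts',(onplane(cm,[[285,42],[345,42]],s['tcp_pos'][2]+.0505)-s['tcp_pos'])*1000)
E
```

```text
50 267.1 359.5 rel tcp [ 11.7 113.9  47.9]
80 268.4 358.7 rel tcp [ 10.2 100.   48.1]
100 269.5 358.0 rel tcp [ 9.2 90.4 47.6]
130 270.6 356.9 rel tcp [ 7.5 75.3 47.7]
160 272.5 356.0 rel tcp [ 5.9 59.3 46.9]
190 273.7 355.1 rel tcp [ 4.1 42.5 47.5]
205 274.5 354.8 rel tcp [ 3.3 33.8 47.8]
rear end pts [[ -1.60215821 118.37550593  50.5       ]
 [ 27.37890376 115.09046607  50.5       ]]
```

>>> {"api": "apply_moves", "payload": {"steps": [[-0.05,0,0,0,-0.2,0,-1],[-0.05,0,0,0,-0.4,0,-1],[-0.0556,0,0,0,-0.6,-0.1,-1],[0,0,0,0,-0.8,-0.1,-1],[0,0,0,0,-0.9,-0.1,-1],[0,0,0,0,-0.9,-0.1,-1],[0,0,0,0,-0.9,-0.1,-1],[0,0,0,0,-0.9,-0.1,-1],[0,0,0,0,-0.9,-0.1,-1],[0,0,0,0,-0.9,-0.1,-1],[0,0,0,0,-0.9,-0.1,-1],[0,0,0,0,-0.8,-0.1,-1]]}}

```text
time: 26.65
tcp_pos: [0.5239, -0.2036, 0.0868]
eef_rot: [148.5, 90.0, 156.0]
ft_force: [1.2, -0.7, -0.8]
grip_width: 0.491
```

>>> {"api": "apply_moves", "payload": {"steps": [[0,0,0,0,-0.8,-0.1,-1],[0,0,0,0,-0.6,-0.1,-1],[0,0,0,0,-0.4,0,-1],[0,0,0,0,-0.2,0,-1],[0,0,0,0,0,0,-1],[0,0,0,0,0,0,-1]]}}

```text
time: 27.4
tcp_pos: [0.5258, -0.2526, 0.0872]
eef_rot: [110.9, 90.0, 118.5]
ft_force: [-0.1, -0.4, -0.7]
grip_width: 0.494
```

```bash
python3 d.py .5311 -.2659 .0868 7.8
```

```text
t 27.4 tcp [ 0.5258 -0.2526  0.0872] turn [-0.0023 -0.0001 -0.0001] shift mm(tool) [  0.4 -13.9   3.5] F [-0.1 -0.4 -0.7] grip 0.494
```

>>> {"api": "apply_moves", "payload": {"steps": [[0,0,0,0.3,-0.28,0.07,-1],[0,0,0,0.6,-0.28,0.07,-1],[0,0,0,0.5,0,0,-1],[0,0,0,0.2,0,0,-1],[0,0,0,0,0,0,-1],[0,0,0,0,0,0,-1]]}}

```text
time: 28.15
tcp_pos: [0.5313, -0.2665, 0.0475]
eef_rot: [-31.7, 90.0, -24.1]
ft_force: [0.2, -1.2, -1.3]
grip_width: 0.493
```

```bash
python3 d.py .5311 -.2659 .0468 7.8; cat > lamp.py <<'E'
from h import *
s=get_state(); cw=camera_model('wrist'); w=grab_frame('wrist'); cv2.imwrite('pics/wl.png',w); t=camera_model('top'); im=grab_frame('top'); cv2.imwrite('pics/tl.png',im)
d=np.radians(7.8); A=np.array([-np.sin(d),np.cos(d)]); L=np.array([np.cos(d),np.sin(d)])
for n,cm,img,z in(('top',t,im,.014),('wrist',cw,w,.014)):
    S=cv2.cvtColor(img,cv2.COLOR_BGR2HSV)[:,:,1]; m=((img.min(2)>180)&(S<45)).astype(np.uint8)
    vv,uu=np.nonzero(m); P=onplane(cm,np.c_[uu,vv],z)[:,:2]*1000
    k=np.linalg.norm(P-[525,-219.5],axis=1)<80; q=(P[k]-[525,-219.5])@np.c_[L,A]
    print(n,k.sum(),'lat',np.percentile(q[:,0],[0,1,99,100]).round(1),'along',np.percentile(q[:,1],[0,1,99,100]).round(1))
zt=s['tcp_pos'][2]+.0505
for n,cm,img in(('top',t,im),('wrist',cw,w)):
    m=(img.max(2)<130)&(img.max(2)>60); vv,uu=np.nonzero(m); P=onplane(cm,np.c_[uu,vv],zt)[:,:2]*1000
    q=(P-s['tcp_pos'][:2]*1000)@np.c_[L,A]; k=(abs(q[:,0])<28)&(q[:,1]>15)&(q[:,1]<125); q=q[k]
    print(n,'carrier rel tcp lat',np.percentile(q[:,0],[1,99]).round(1),'along max',np.percentile(q[:,1],[99,99.7]).round(1))
E
python3 lamp.py
```

```text
t 28.15 tcp [ 0.5313 -0.2665  0.0475] turn [-0.0025  0.0003  0.0002] shift mm(tool) [ 0.7  0.6 -0.2] F [ 0.2 -1.2 -1.3] grip 0.493
top 483 lat [-41.3 -40.9  40.2  40.6] along [-47.3 -44.9  44.4  45.2]
wrist 5200 lat [-51.9 -47.1  42.2  43. ] along [-45.4 -41.7  44.8  47.8]
top carrier rel tcp lat [-24.6  20. ] along max [116.3 116.8]
wrist carrier rel tcp lat [-22.5  21.6] along max [116.7 117.1]
```

Both cameras agree that the carrier sits about 1.6 mm to the -x side of the lamp centre and is right lengthways. Correct that and lower to just above the head.

>>> {"api": "apply_moves", "payload": {"steps": [[0,0,0,0.3,0,0.065,-1],[0,0,0,0.4,0,0,-1],[0,0,0,0.4,0,0,-1],[0,0,0,0.3,0,0,-1],[0,0,0,0.12,0,0,-1],[0,0,0,0,0,0,-1],[0,0,0,0,0,0,-1]]}}

```text
time: 29.12
tcp_pos: [0.5329, -0.2663, 0.0095]
eef_rot: [-30.1, 90.0, -22.5]
ft_force: [0.6, -0.6, -0.5]
grip_width: 0.492
```

```bash
python3 d.py .5327 -.2659 .0045 7.8; python3 lamp.py
```

```text
t 29.12 tcp [ 0.5329 -0.2663  0.0095] turn [-0.0025  0.0002  0.0001] shift mm(tool) [ 5.   0.5 -0.2] F [ 0.6 -0.6 -0.5] grip 0.492
top 463 lat [-41.3 -40.9  40.2  40.6] along [-41.9 -39.2  44.4  45.5]
wrist 11534 lat [-60.2 -51.5  42.1  43. ] along [-61.1 -55.3  48.   67.2]
top carrier rel tcp lat [-24.9  19.7] along max [116.5 116.9]
wrist carrier rel tcp lat [-22.5  21.5] along max [116.6 116.9]
```

>>> {"api": "apply_moves", "payload": {"steps": [[0,0,0,0.06,0,0,-1],[0,0,0,0.06,0,0,-1],[0,0,0,0.04,0,0,-1],[0,0,0,0,0,0,-1]]}}

```text
time: 29.72
tcp_pos: [0.5326, -0.2662, 0.0051]
eef_rot: [141.3, 90.0, 148.8]
ft_force: [0.1, 0.3, -0.8]
grip_width: 0.498
```

>>> {"api": "apply_moves", "payload": {"steps": [[0,0,0,0.03,0,0,-1],[0,0,0,0,0,0,-1]]}}

```text
time: 29.98
tcp_pos: [0.5327, -0.2663, 0.0048]
eef_rot: [-39.5, 90.0, -31.9]
ft_force: [-1.4, 0.1, 3.4]
grip_width: 0.492
```

Contact felt (3.4 N). Open gently.

>>> {"api": "apply_moves", "payload": {"steps": [[0,0,0,0,0,0,0.0],[0,0,0,0,0,0,0.1],[0,0,0,0,0,0,0.3],[0,0,0,0,0,0,0.6],[0,0,0,0,0,0,0.8],[0,0,0,0,0,0,0.8],[0,0,0,0,0,0,0.8]], "grip_force": 10}}

```text
time: 30.85
tcp_pos: [0.5327, -0.2663, 0.0045]
eef_rot: [-23.0, 90.0, -15.5]
ft_force: [0.1, 0.5, 0.1]
grip_width: 0.9
```

```bash
python3 d.py .5327 -.2659 .0045 7.8; python3 lamp.py
```

```text
t 30.85 tcp [ 0.5327 -0.2663  0.0045] turn [-0.0025  0.      0.    ] shift mm(tool) [-0.   0.4  0. ] F [0.1 0.5 0.1] grip 0.9
top 471 lat [-41.3 -40.9  40.2  40.6] along [-45.2 -43.3  44.6  45.5]
wrist 9946 lat [-51.8 -47.6  42.   42.9] along [-49.6 -43.9  46.2  50.2]
top carrier rel tcp lat [-24.8  19.8] along max [116.2 116.7]
wrist carrier rel tcp lat [-22.4  21.6] along max [117.  117.4]
```

Released and unmoved. Retreat straight up, then back away and check from the top.

>>> {"api": "apply_moves", "payload": {"steps": [[0,0,0,-0.3,0,0,0.8],[0,0,0,-0.6,0,0,0.8],[0,0,0,-0.9,0,0,0.8],[0,0,0,-0.9,0,0,0.8],[0,0,0,-0.9,0,0,0.8],[0,0,0,-0.9,0,0,0.8],[0,0,0,-0.9,-0.8,0,0.8],[0,0,0,0,-0.9,0,0.8],[0,0,0,0,-0.9,0,0.8],[0,0,0,0,-0.6,0,0.8],[0,0,0,0,0,0,0.8],[0,0,0,0,0,0,0.8]]}}

```text
time: 32.45
tcp_pos: [0.5428, -0.345, 0.1387]
eef_rot: [130.2, 89.9, 137.8]
ft_force: [0.3, -0.3, 0.2]
grip_width: 0.904
```

```bash
python3 - <<'E'
from h import *
s=get_state(); print(s['time'],s['tcp_pos'],s['ft_force'].round(1))
for n in('top','wrist'):
    cm=camera_model(n); im=grab_frame(n); cv2.imwrite(f'pics/fin_{n}.png',im)
    V=im.max(2); S=cv2.cvtColor(im,cv2.COLOR_BGR2HSV)[:,:,1]
    vv,uu=np.mgrid[0:400,0:640]; P=onplane(cm,np.c_[uu.ravel(),vv.ravel()],.055)[:,:2]*1000
    near=(np.linalg.norm(P-[525,-219.5],axis=1)<95).reshape(V.shape)
    c=biggest((V<135)&near)[0]; print(n,'carrier@55',rect(cm,c,.055))
    c=biggest(((im.min(2)>170)&(S<45)|(V<135))&near)[0]
    w=((im.min(2)>170)&(S<45)&near); v,u=np.nonzero(w); q=onplane(cm,np.c_[u,v],.014)[:,:2]*1000
    print(n,'foot@14',rect(cm,np.c_[u,v],.014))
a=cv2.imread('pics/top0.png').astype(int);b=cv2.imread('pics/fin_top.png').astype(int)
for nm,(x,y) in dict(bottle=(321,134),carton=(416,128),timer=(326,267)).items():
    print(nm,'mean diff',abs(a-b)[y-15:y+16,x-20:x+21].mean().round(1))
E
```

```text
32.45 [ 0.54281144 -0.34502727  0.13874696] [ 0.3 -0.3  0.2]
top carrier@55 [ 524.8 -219.7   45.8  139.4    8.1]
top foot@14 [ 524.4 -220.8   83.9   95.8    8. ]
wrist carrier@55 [ 526.6 -223.5   44.8  128.1    8.1]
wrist foot@14 [ 525.8 -216.5   83.6   99.4    8. ]
bottle mean diff 4.1
carton mean diff 4.3
timer mean diff 4.8
```

```bash
python3 -c "
from workcell import job; print(job.job_done())"
```

```text
the job is handed in; nothing more can be done
None
```

The carrier is lying on the slide lamp and let go. I handed the job in at about 32.5 s of the 58 s allowed.

**What I did:** I pushed the carrier along the channel with shut fingers until about 46.5 mm overhung. I then gripped it across its width at the overhanging end, lifted it level and carried it to the lamp. I lowered it until I felt 3.4 N of contact, opened the jaws and backed off.

**Last checks:**
- **Centring (top camera):** the carrier's centre is 0.4 mm sideways and 1.1 mm lengthways from the lamp's centre. Their yaws are 8.1° and 8.0°.
- **Bystanders:** the image patches around the bottle, carton and timer match the first picture apart from a small, even brightness difference.
- **Contact:** nothing is touching the gripper.

**What failed or disagreed:**
- **First push:** it passed over the carrier without moving it. The real fingertips sit about 30 mm short of the reported TCP, which I found by feeling for the channel floor, and I worked from that afterwards.
- **Wrist camera at the end:** it put the carrier about 7 mm lengthways from the lamp's centre. It measured the carrier as 128 mm long and the foot as 99 mm, so part of the view was probably hidden, and I relied on the top camera.
- **Pictures:** I had used all 12 views by then, so the final state was checked by measurement only, not by eye.

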